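# Load a long test tile in the spring tile holder

### The job

Load the long test tile into the spring-jawed tile holder so that it can be decorated: push one end of it against the tall jaw until that jaw has been driven well back and the other end clears the low jaw, lower it flat on to the two ledges, and let go so that the jaws grip it end to end and centre it. Leave the short tile where it lies.

Things in the scene. Friction and masses are not known exactly. Their poses are not given: they have to be found in the camera images.
- long_tile: The longer of two flat, off-white fired clay test tiles: 120 mm long (its y axis), 50 mm wide (x), 14 mm thick (z up), about 150 g, with a small hanging hole (7 mm) 12 mm from its +y end. Either end may go to either jaw. Origin: centre of its underside. It lies flat on the table.
- short_tile: Bystander: a tile like the long one but only 75 mm long (y), 50 mm wide (x), 14 mm thick, with the same hole. Too short for the holder. Origin: centre of its underside.
- holder: Tile holder, fixed: wooden base 90 mm wide (x), 232 long (y), 14 thick, with two sprung aluminium jaws 60 wide sliding along y, 108 apart at rest. Origin: table height, midway between the resting jaw faces; z up. The tile lies on two ledges, tops 30 mm above the table, 56 wide, |y| = 38 to 50; between and beside them all is free down to 14. End blocks, 38 high, at y = 119 and -99.
- tall_jaw (a joint): Holder's tall jaw, on its +y side: m pushed back along +y; 0 at rest, 0.028 at its stop, about 0.006 with the tile loaded. At rest its face is at holder y = +54 mm; 14 mm thick, top 72 mm above the table. Spring: 1.6 N to start, then 0.4 N per mm. Faces of both jaws are upright, without lead-in, and do not guide the tile sideways.
- low_jaw (a joint): Holder's low jaw, on its -y side: m pushed back along -y; 0 at rest, 0.008 at its stop, about 0.006 loaded. At rest its face is at holder y = -54 mm; 12 mm thick, top 42 mm above the table. Same spring as the tall jaw, so the loaded tile is centred over the holder's origin.
Things that resemble listed ones, but are neither listed nor needed, are in the scene too. Several things look just like the holder: the one meant starts farthest from the robot's base. Leave any green look-alike of the long_tile alone.

How it is judged (in metres and radians):
On the way:
1. the long tile has pushed the tall jaw back by more than 9 mm (value of joint tall_jaw above 0.009 m and contact force between long_tile and tall_jaw above 1 N), for 0.1 s.
At the end, for the whole second after the job is handed in: The long tile lies flat on both ledges (underside within 4 mm of their height, tilt under 0.1 rad), at rest and gripped end to end: tall jaw 2 to 10 mm back, tile within 8 mm of the middle along the holder, within 13 mm of its centre line sideways and within 10 degrees of its direction (x of long_tile in the frame of holder between -0.013 and 0.013 m and y of long_tile in the frame of holder between -0.008 and 0.008 m and z of long_tile in the frame of holder between 0.026 and 0.034 m and angle between the y axis of long_tile and the y axis of holder, either way round below 0.18 rad and angle between long_tile's own z axis and vertical below 0.1 rad and value of joint tall_jaw between 0.002 and 0.01 m and linear speed of long_tile below 0.01 m/s); the robot touches nothing.
It fails at once if the short tile is moved by more than 40 mm (distance of short_tile from where it was at the start of the episode above 0.04 m).
It also fails if it takes over 38 s, if anything falls off the work surface, if the arm or the gripper's body presses on something with over 40 N, if the wrist force passes 120 N, or if a joint passes its speed limit or range.

### The arm

A 7-joint arm with a two-finger parallel gripper is mounted at the origin on the work surface. World frame = base frame: x ahead of the robot, y to its left, z up, the work surface at z = 0. Lengths are in mm, angles in rad, forces in N, time in s.
With the tool pointing down it reaches from about 400 to 900 mm from the base axis. Payload 5.5 kg.
Tool frame: the origin (TCP) lies midway between the tips of the shut fingers; the grasp point (between the pads) lies 19 mm behind it (bot.tcp_to_grasp is the distance from the TCP to the grasp point, in mm); z points along the fingers, y is the line along which they close (so a half turn about z gives the same grasp; the last joint's range is limited). The gripper opens to 85 mm and grips with 20 to 120 N. Pads are 22 mm wide; open, the fingers measure 114 mm over their backs; the gripper's body (76 mm by 85 mm) begins 54 mm behind the grasp point. The pads swing forward as they close: fully open they stand 13 mm farther back than shut.
Start: joints at [1.389, 0.501, -0.427, 1.55, 0.221, 1.138, -0.21], TCP at [279.712, -586.738, 231.31] pointing down, gripper open.
Joint ranges: [-2.88, 2.88], [-0.31, 2.03], [-1.54, 1.56], [0.2, 2.42], [-1.41, 4.55], [0.19, 2.02], [-2.57, 2.57]. Speed limits (rad/s): [2.57, 2.57, 3.14, 3.14, 3.14, 3.14, 3.14].

### API

Orientations are given as [roll, pitch, yaw] about the fixed x, y, z axes, in that order (R = Rz(yaw) Ry(pitch) Rx(roll)).
In Python, from cell import bot gives the robot as it stands.
- The arm moves only by the shell command python3 -m crank 'ROWS' [FORCE]. ROWS is JSON, a list of rows, each a list of 7 numbers: the opening, from 0 (shut) to 1 (fully open), then the shift along the tool's x, y, z in m, then the turn, a rotation vector about the tool's x, y, z in degrees. A call has 1 to 12 rows; each row is the pose to reach, as a shift and turn from the pose commanded when the call began, along the tool's axes at that moment; what a row does not reach only later rows make up. A row lasts 1/10 s, in which the tool goes at most 50 mm and 8.59 degrees, less where a joint would pass 70% of its speed; a pose out of reach is approached as far as the arm can. A call with a gripper value outside its range is refused whole. The fingers move at their own pace and stop on an object; FORCE is the grip in N (left out, the last holds). Time passes only in rows, so rows that repeat a pose let the fingers close. It gives the time, the measured TCP pose, the force, the opening and the grip force at its end, in the units of the state.
- bot.observe(): the state, without advancing time (a new reading comes with each control period).
- bot.snapshot(name): name is "scene" or "top"; returns a dict with "color" (384x512x3 uint8, red, green, blue), "mtx" (3x3 intrinsics, pixels), "k1" (the pictures are not rectified: a ray, as slopes to the right and down, at radius r is drawn at 1 + k1 r^2 times it, then the intrinsics apply), "rvec" (rotation vector, rad) and "tvec" (3), from world to camera coordinates, as OpenCV has them. Camera axes: x right, y down, z forward; pixel columns grow to the right and rows downward; lengths in mm; the calibration is good to about 2 mm. A picture is of the moment at which its call begins. There is no depth.
- bot.job_done(): hands the job in; it is judged then, once.
The state is a dict: "t": time; "qpos": joint angles; "joint_velocities": joint speeds; "effort": joint torques, N m; "eef_pos": TCP position; "eef_rot": TCP orientation; "contact_force": force on the tool from outside, world axes, zero at the start; "torque": the same for the moment, N m; "width": opening from 0.0 (shut) to 1.0 (fully open); "finger_force": force on a finger pad.
Only numpy, scipy, OpenCV 4.12 (cv2) and the standard library are available. Lean on these libraries where they do the work, as an engineer would, in place of code of your own. Each camera call takes 0.05 s, during which the arm holds its last target. There are 200 camera calls.

## Working session

There is one attempt and no reset: what is moved stays moved. The work goes in short steps, Python scripts to look and compute and a shell command to move; the robot and the scene stay as the last step left them, time stands still between calls to the robot, and variables do not carry over. Pictures are saved under pics/ and viewed, at most 10 in all, crops included, and the job is handed in when it is done.

```bash
ls; mkdir -p pics
cat > h.py <<'E'
import numpy as np, cv2, json
from cell import bot
def snap(n,f):
    s=bot.snapshot(n); cv2.imwrite('pics/'+f,s['color'][:,:,::-1]); np.save('/tmp/'+n+'.npy',s,allow_pickle=True); return s
def load(n): return np.load('/tmp/'+n+'.npy',allow_pickle=True).item()
def ray(s,uv):
    K=np.array(s['mtx']);p=(np.array(uv,float)-K[:2,2])/np.array([K[0,0],K[1,1]])
    q=p.copy()
    for _ in range(20): q=p/(1+s['k1']*(q@q))
    R=cv2.Rodrigues(np.array(s['rvec'],float))[0];t=np.array(s['tvec'],float).ravel()
    return -R.T@t, R.T@np.array([q[0],q[1],1])
def plane(s,uv,z):
    o,d=ray(s,uv); return o+d*(z-o[2])/d[2]
def proj(s,P):
    R=cv2.Rodrigues(np.array(s['rvec'],float))[0];c=R@np.array(P,float)+np.array(s['tvec']).ravel()
    q=c[:2]/c[2];q=q*(1+s['k1']*(q@q));K=np.array(s['mtx']);return q*[K[0,0],K[1,1]]+K[:2,2]
E
python3 - <<'E'
from h import *
a=snap('scene','s0.png');b=snap('top','t0.png')
for s in(a,b): print(np.array(s['mtx']).round(1).tolist(),s['k1'],ray(s,(256,192)))
cv2.imwrite('pics/both.png',np.vstack([0*a['color'][:1],a['color'],b['color']])[:,:,::-1][:769]) 
print(bot.observe())
E
```

```text
pics
[[455.9, 0.0, 251.9], [0.0, 455.9, 187.6], [0.0, 0.0, 1.0]] 0.04191715416878946 (array([1079.57097602, -116.35648449,  762.71249803]), array([-0.65254983,  0.16726024, -0.73917379]))
[[464.2, 0.0, 257.8], [0.0, 464.2, 187.1], [0.0, 0.0, 1.0]] -0.052555623697499325 (array([ 321.84629154,   43.32029825, 1184.99866215]), array([ 0.07941592,  0.01691129, -0.99676166]))
{'t': 0.1, 'qpos': array([ 1.38924301,  0.50174031, -0.42682293,  1.55134104,  0.22079657,
        1.13831267, -0.21030773]), 'joint_velocities': array([ 0.00081353, -0.00168497, -0.00016292, -0.00217123,  0.00028807,
       -0.00030218,  0.00112175]), 'effort': array([-1.24101786e-02, -5.70810521e+01, -5.83932549e+00, -2.81743187e+01,
        1.04122577e-02,  5.52493017e-03,  1.93623498e-05]), 'eef_pos': array([ 279.35693175, -586.21396401,  230.37491295]), 'eef_rot': array([-3.13984632e+00, -6.56279469e-05,  4.44805078e-01]), 'contact_force': array([ 0.2021222 ,  0.04907597, -1.12013356]), 'torque': array([ 0.01827587, -0.0260981 ,  0.01555462]), 'finger_force': 0.0, 'width': 1.0028091895209232}
```

View pics/s0.png

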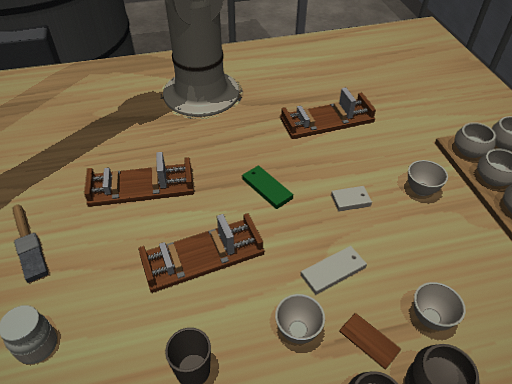

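View pics/t0.png

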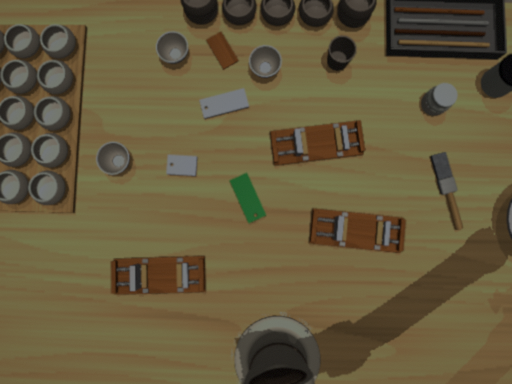

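The scene view shows the long tile at (334,270), the short tile at (351,198) and the green look-alike at (267,187). In the top view these are at (224,103), (182,166) and (247,198).

Three things could be the holder, at top (317,143), (357,230) and (158,274). The one at (317,143) fits, since it is farthest from the base at about (278,355). I'll measure it and confirm in a crop.

Run:
```python
from h import *
b=load('top');a=load('scene')
for c in [(317,143),(357,230),(158,274)]:
    p=plane(b,c,14);print(c,p.round(),np.hypot(p[0],p[1]).round())
hsv=cv2.cvtColor(b['color'],cv2.COLOR_RGB2HSV)
m=((hsv[...,1]<70)&(hsv[...,2]>120)).astype('u1')*255
for nm,box,L in(('long',(190,80,260,125),120),('short',(155,148,205,185),75)):
    k=np.zeros_like(m);x0,y0,x1,y1=box;k[y0:y1,x0:x1]=m[y0:y1,x0:x1]
    c=max(cv2.findContours(k,0,1)[0],key=cv2.contourArea)
    pts=np.array([plane(b,p[0],14)[:2] for p in c],np.float32)
    print(nm,cv2.minAreaRect(pts), cv2.boxPoints(cv2.minAreaRect(pts)).round().tolist())
x=cv2.resize(b['color'][110:175,260:375],None,fx=6,fy=6,interpolation=cv2.INTER_CUBIC)
y=cv2.resize(a['color'][205:295,130:275],None,fx=4.76,fy=4.0,interpolation=cv2.INTER_CUBIC)
cv2.imwrite('pics/c1.png',x[:,:,::-1])
cv2.imwrite('pics/c2.png',cv2.resize(a['color'][205:295,130:275],None,fx=5,fy=5,interpolation=cv2.INTER_CUBIC)[:,:,::-1])
```

```text
(317, 143) [545. -89.  14.] 552.0
(357, 230) [ 326. -193.   14.] 379.0
(158, 274) [203. 303.  14.] 365.0
long ((645.2887573242188, 151.9771728515625), (45.078269958496094, 116.17122650146484), 16.32516860961914) [[607.0, 201.0], [640.0, 90.0], [683.0, 103.0], [651.0, 214.0]]
short ((480.7752380371094, 255.76597595214844), (70.40550231933594, 45.23887634277344), 87.79010772705078) [[457.0, 221.0], [502.0, 220.0], [505.0, 290.0], [460.0, 292.0]]
```

View pics/c1.png

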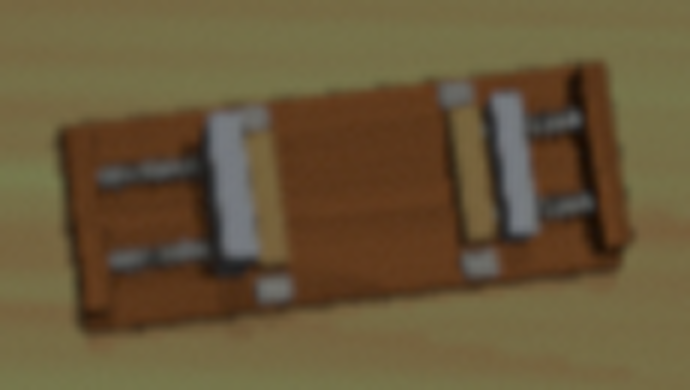

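View pics/c2.png

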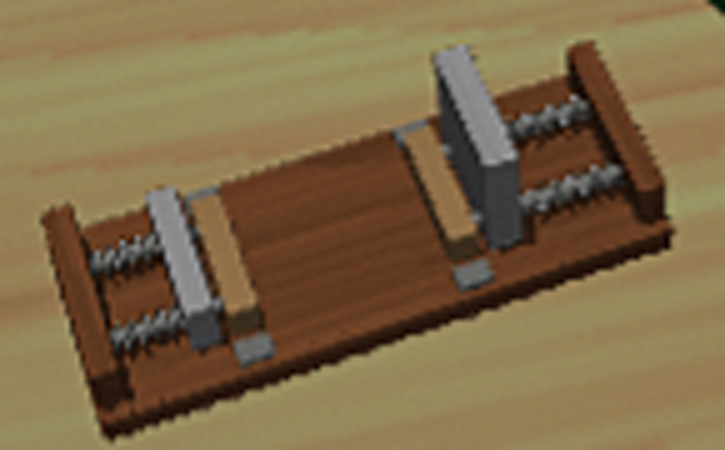

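The crops show a low jaw on the right (−y) and a tall jaw on the left (+y), with ledges just inside each. It matches the description, and at 552 mm it is the farthest from the base, against 379 and 365 mm. Next I'll get its pose.

Run:
```python
from h import *
b=load('top');a=load('scene')
T=lambda u,v,z:plane(b,(260+(u+.5)/6-.5,110+(v+.5)/6-.5),z)[:2]
S=lambda u,v,z:plane(a,(130+(u+.5)/5-.5,205+(v+.5)/5-.5),z)[:2]
def seg(n,p,q):
    d=p-q; print(n,((p+q)/2).round(1),'len',np.hypot(*d).round(1),'ang of local y',(np.degrees(np.arctan2(d[1],d[0]))).round(1))
seg('T tall top c',T(226,112,72),T(242,258,72))
seg('T low top c',T(507,91,42),T(521,234,42))
seg('T ledge+ inner',T(270,130,30),T(288,264,30))
seg('T ledge- inner',T(450,106,30),T(470,240,30))
seg('T ledge- outer',T(476,106,30),T(493,240,30))
seg('T base far-near left',T(62,128,30),T(85,328,14))
seg('T base bottom edge',T(85,328,14),T(615,268,14))
seg('S ledge- inner',S(222,195,30),S(260,305,30))
seg('S ledge+ inner',S(398,130,30),S(455,245,30))
seg('S low top near face',S(172,188,42),S(217,305,42))
seg('S tall top near face',S(436,55,72),S(487,160,72))
seg('S tall top back',S(468,48,72),S(517,160,72))
seg('S base near edge',S(110,415,14),S(668,225,14))
```

```text
T tall top c [538.9 -37.9] len 60.3 ang of local y 7.1
T low top c [ 557.1 -156.6] len 60.6 ang of local y 5.9
T ledge+ inner [542.4 -60. ] len 57.5 ang of local y 8.4
T ledge- inner [ 554.5 -136. ] len 57.7 ang of local y 8.9
T ledge- outer [ 554.8 -146.3] len 57.5 ang of local y 7.6
T base far-near left [528.3  25.8] len 83.4 ang of local y 8.2
T base bottom edge [502.7 -92.5] len 226.9 ang of local y 97.9
S ledge- inner [ 554.6 -136.6] len 54.8 ang of local y -171.9
S ledge+ inner [542.5 -61.9] len 61.4 ang of local y -169.0
S low top near face [ 557.3 -153.2] len 58.5 ang of local y -169.7
S tall top near face [539.5 -45.1] len 55.5 ang of local y -170.5
S tall top back [540.6 -33.2] len 58.3 ang of local y -172.8
S base near edge [588.8 -82.1] len 225.3 ang of local y -81.6
```

Holder origin is about (548.5, −98.5) with yaw about 8.5°. Jaw length of 60 and ledge spacing of 76 check out in both views. The tile is at (645, 152) with yaw about 16.3°. I'll swing over to it.

```bash
python3 -m crank '[[1,0.03,-0.024,0,0,0,-4],[1,0.065,-0.051,0,0,0,-8],[1,0.1,-0.079,0,0,0,-13],[1,0.135,-0.106,0,0,0,-17],[1,0.17,-0.134,0,0,0,-21],[1,0.205,-0.161,0,0,0,-26],[1,0.24,-0.189,0,0,0,-30],[1,0.275,-0.216,0,0,0,-34],[1,0.305,-0.24,0,0,0,-38],[1,0.324,-0.255,0,0,0,-40],[1,0.324,-0.255,0,0,0,-40]]'; python3 -c "
from h import *
o=bot.observe();print(o['qpos'].round(2),o['eef_pos'].round(1),np.degrees(o['eef_rot']).round(1))"
```

```text
t: 1.2
eef_pos: [464.1, -212.6, 231.5]
eef_rot: [3.141, -0.002, 1.151]
contact_force: [0.0, 0.4, -0.1]
width: 1.001
finger_force: 0.0
[ 1.02  0.3  -0.75  1.89  0.23  1.04 -0.25] [ 464.1 -212.6  231.5] [ 1.80e+02 -1.00e-01  6.59e+01]
```

```bash
python3 -m crank '[[1,0.035,0.001,0,0,0,-4],[1,0.08,0.003,0,0,0,-8],[1,0.125,0.005,0,0,0,-12],[1,0.17,0.007,0,0,0,-17],[1,0.215,0.009,0.01,0,0,-21],[1,0.26,0.011,0.03,0,0,-26],[1,0.305,0.013,0.05,0,0,-30],[1,0.345,0.014,0.07,0,0,-34],[1,0.38,0.015,0.08,0,0,-38],[1,0.4,0.016,0.08,0,0,-40],[1,0.407,0.016,0.08,0,0,-40],[1,0.407,0.016,0.08,0,0,-40]]'
python3 - <<'E'
from h import *
a=snap('scene','s1.png');b=snap('top','t1.png')
o=bot.observe();print(o['qpos'].round(2),o['eef_pos'].round(1),np.degrees(o['eef_rot']).round(1))
# tile from the scene view: top face
hsv=cv2.cvtColor(a['color'],cv2.COLOR_RGB2HSV)
a0=load('scene')
cv2.imwrite('pics/c3.png',np.hstack([cv2.resize(a['color'][130:320,240:410],None,fx=2.3,fy=2.3),cv2.resize(b['color'][60:250,150:320],None,fx=2.3,fy=2.3)])[:,:,::-1])
E
```

```text
t: 2.4
eef_pos: [645.9, 146.5, 150.8]
eef_rot: [-3.141, -0.0, 1.84]
contact_force: [0.9, 0.3, 0.6]
width: 0.999
finger_force: 0.0
[ 0.29  0.72 -0.83  1.58  0.57  1.11 -0.41] [645.9 144.3 151.2] [-1.800e+02  1.000e-01  1.053e+02]
```

View pics/c3.png

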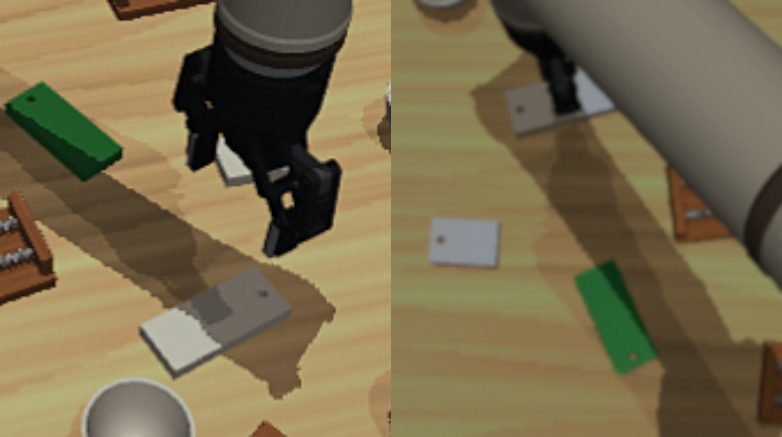

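The left half shows the open gripper above the long tile. Its top-face corners there are at about (140,330), (255,267), (292,312) and (177,372). I'll check its centre from this second view.

Run:
```python
from h import *
a=load('scene')
P=np.array([plane(a,(240+(u+.5)/2.3-.5,130+(v+.5)/2.3-.5),14)[:2] for u,v in[(140,330),(255,267),(292,312),(177,372)]])
print(P.round(),P.mean(0).round(1)); d=(P[1]+P[2]-P[0]-P[3])/2;print(np.hypot(*d),np.degrees(np.arctan2(-d[0],d[1])))
o=bot.observe();p=o['eef_pos'];y=o['eef_rot'][2];e=np.array([645,151.5])-p[:2];c,s=np.cos(y),np.sin(y)
print(p.round(1),np.degrees(y),'tool x,y',e@[c,s],e@[s,-c])
```

```text
[[642.  85.]
 [605. 201.]
 [655. 214.]
 [686. 102.]] [646.9 150.3]
119.41153506820825 16.598720812361222
[645.9 144.3 151.2] 105.32997749150313 tool x,y 7.209065097747379 1.0101029841541134
```

```bash
python3 -m crank '[[0.9,0.007,0.001,0.02,0,0,-1],[0.85,0.007,0.001,0.05,0,0,-1],[0.85,0.007,0.001,0.08,0,0,-1],[0.85,0.007,0.001,0.105,0,0,-1],[0.85,0.007,0.001,0.125,0,0,-1],[0.85,0.007,0.001,0.138,0,0,-1],[0.85,0.007,0.001,0.145,0,0,-1],[0.85,0.007,0.001,0.149,0,0,-1],[0.85,0.007,0.001,0.149,0,0,-1]]' 50; python3 -m crank '[[0.3,0,0,0,0,0,0],[0.3,0,0,0,0,0,0],[0.3,0,0,0,0,0,0],[0.3,0,0,0,0,0,0],[0.3,0,0,0,0,0,0],[0.3,0,0,0,0,0,0],[0.3,0,0,0,0,0,0]]' 50
```

```text
t: 3.4
eef_pos: [645.3, 153.7, 2.6]
eef_rot: [3.141, -0.0, 1.858]
contact_force: [-0.1, 0.4, 0.0]
width: 0.85
finger_force: 0.0
t: 4.1
eef_pos: [646.0, 154.0, 3.7]
eef_rot: [3.139, 0.0, 1.859]
contact_force: [0.0, -0.3, 6.2]
width: 0.566
finger_force: 52.6
```

```bash
python3 -m crank '[[0.3,0,0,-0.02,0,0,0],[0.3,0,0,-0.05,0,0,0],[0.3,0,0,-0.085,0,0,0],[0.3,0,0,-0.11,0,0,0],[0.3,0,0,-0.12,0,0,0],[0.3,0,0,-0.12,0,0,0]]'; python3 -m crank '[[0.3,-0.014,-0.01,0,0,0,1],[0.3,-0.04,-0.03,0,0,0,2],[0.3,-0.07,-0.052,0,0,0,3],[0.3,-0.1,-0.074,0,0,0,4],[0.3,-0.13,-0.096,0,0,0,5],[0.3,-0.16,-0.118,0,0,0,6],[0.3,-0.19,-0.141,0,0,0,7],[0.3,-0.21,-0.156,0,0,0,8],[0.3,-0.221,-0.164,0,0,0,8],[0.3,-0.225,-0.167,0,0,0,8],[0.3,-0.225,-0.167,0,0,0,8],[0.3,-0.225,-0.167,0,0,0,8]]'
python3 - <<'E'
from h import *
a=snap('scene','s2.png')
o=bot.observe();print(o['qpos'].round(2),o['eef_pos'].round(1),np.degrees(o['eef_rot']).round(1))
cv2.imwrite('pics/c4.png',cv2.resize(a['color'][150:310,110:290],None,fx=3.5,fy=3.5,interpolation=cv2.INTER_CUBIC)[:,:,::-1])
E
```

```text
t: 4.7
eef_pos: [645.9, 153.7, 124.4]
eef_rot: [3.139, 0.001, 1.858]
contact_force: [0.9, -0.4, -1.7]
width: 0.567
finger_force: 52.3
t: 5.9
eef_pos: [549.1, -107.7, 122.3]
eef_rot: [3.141, -0.001, 1.721]
contact_force: [-1.3, 0.5, -1.7]
width: 0.569
finger_force: 52.3
[ 0.78  0.59 -0.83  1.86  0.53  0.93 -0.15] [ 549.2 -107.5  122.4] [ 1.80e+02 -1.00e-01  9.86e+01]
```

View pics/c4.png

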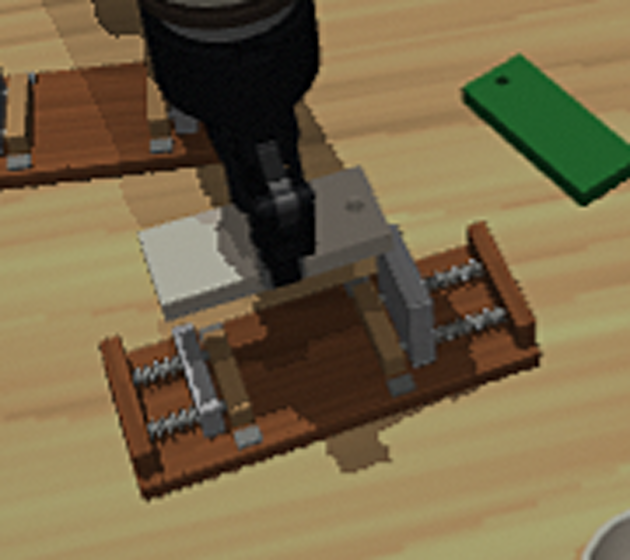

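The tile is held level above the holder. The corners of its top face are at crop (140,232), (362,168), (393,228) and (164,297). I'll convert those to the holder frame.

Run:
```python
from h import *
a=load('scene')
P=np.array([plane(a,(110+(u+.5)/3.5-.5,150+(v+.5)/3.5-.5),133)[:2] for u,v in[(140,232),(362,168),(393,228),(164,297)]])
d=(P[1]+P[2]-P[0]-P[3])/2;w=(P[2]+P[3]-P[0]-P[1])/2;print(np.hypot(*d),np.hypot(*w),np.degrees(np.arctan2(-d[0],d[1])))
u=np.array([-.148,.989]);x=np.array([.989,.148]);e=P.mean(0)-[548.5,-98.5];print(P.mean(0),'holder x,y',e@x,e@u)
```

```text
118.54620981071778 44.90959614238097 7.804029438875193
[ 548.56430811 -109.04558587] holder x,y -1.4971459893247647 -10.43910202324637
```

```bash
python3 -m crank '[[0.3,-0.004,0.001,0.01,0,0,0],[0.3,-0.004,0.001,0.03,0,0,0],[0.3,-0.004,0.001,0.05,0,0,0],[0.3,-0.004,0.001,0.062,0,0,0],[0.3,-0.004,0.001,0.068,0,0,0],[0.3,-0.004,0.001,0.07,0,0,0],[0.3,-0.004,0.001,0.07,0,0,0],[0.3,-0.004,0.001,0.07,0,0,0]]' 80; python3 -m crank '[[0.3,0.003,0,0,0,0,0],[0.3,0.006,0,0,0,0,0],[0.3,0.009,0,0,0,0,0],[0.3,0.012,0,0,0,0,0],[0.3,0.015,0,0,0,0,0],[0.3,0.018,0,0,0,0,0],[0.3,0.021,0,0,0,0,0],[0.3,0.024,0,0,0,0,0],[0.3,0.025,0,0,0,0,0],[0.3,0.025,0,0,0,0,0],[0.3,0.025,0,0,0,0,0],[0.3,0.025,0,0,0,0,0]]'
python3 - <<'E'
from h import *
a=snap('scene','s3.png')
o=bot.observe();p=o['eef_pos'];e=p[:2]-[548.5,-98.5];print(p.round(1),np.degrees(o['eef_rot']).round(1),'holder',e@[.989,.148],e@[-.148,.989],o['contact_force'])
cv2.imwrite('pics/c5.png',cv2.resize(a['color'][190:300,130:280],None,fx=5,fy=5,interpolation=cv2.INTER_CUBIC)[:,:,::-1])
E
```

```text
t: 6.75
eef_pos: [551.0, -113.4, 53.1]
eef_rot: [3.14, 0.0, 1.719]
contact_force: [0.6, 0.3, -0.8]
width: 0.548
finger_force: 85.1
t: 7.95
eef_pos: [547.0, -90.7, 52.5]
eef_rot: [3.141, 0.003, 1.718]
contact_force: [1.2, -5.9, -0.8]
width: 0.554
finger_force: 85.2
[547.  -90.7  52.5] [1.80e+02 1.00e-01 9.84e+01] holder -0.34968508665492104 7.9893627496760775 [ 0.72794338 -6.86448633 -0.22404468]
```

View pics/c5.png

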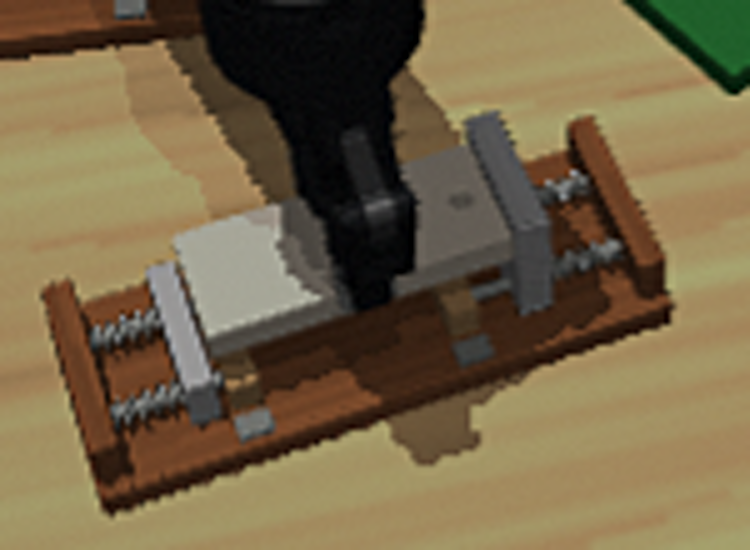

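The tile is against the tall jaw, and the roughly 6.7 N force implies it is about 12.7 mm back. Its lower end, at about (210,350), barely clears the low jaw. I'll push 5 mm more, then lower.

```bash
python3 -m crank '[[0.3,0.002,0,0,0,0,0],[0.3,0.004,0,0,0,0,0],[0.3,0.005,0,0,0,0,0],[0.3,0.005,0,0,0,0,0],[0.3,0.005,0,0,0,0,0],[0.3,0.005,0,0.003,0,0,0],[0.3,0.005,0,0.006,0,0,0],[0.3,0.005,0,0.009,0,0,0],[0.3,0.005,0,0.012,0,0,0],[0.3,0.005,0,0.014,0,0,0],[0.3,0.005,0,0.015,0,0,0],[0.3,0.005,0,0.015,0,0,0]]'; python3 -m crank '[[0.3,0,0,0.001,0,0,0],[0.3,0,0,0.002,0,0,0],[0.3,0,0,0.003,0,0,0],[0.3,0,0,0.003,0,0,0],[0.3,0,0,0.003,0,0,0]]'
```

```text
t: 9.2
eef_pos: [546.7, -86.5, 37.7]
eef_rot: [3.141, 0.004, 1.717]
contact_force: [2.1, -7.9, 1.6]
width: 0.555
finger_force: 85.5
t: 9.7
eef_pos: [546.8, -86.6, 34.9]
eef_rot: [3.141, 0.004, 1.717]
contact_force: [3.4, -7.7, 0.7]
width: 0.553
finger_force: 85.5
```

```bash
python3 -m crank '[[0.3,0,0,0.001,0,0,0],[0.3,0,0,0.0015,0,0,0],[0.3,0,0,0.002,0,0,0],[0.3,0,0,0.002,0,0,0],[0.3,0,0,0.002,0,0,0]]'
python3 - <<'E'
from h import *
a=snap('scene','s4.png')
o=bot.observe();print(o['eef_pos'],o['contact_force'])
cv2.imwrite('pics/c6.png',cv2.resize(a['color'][190:300,130:280],None,fx=5,fy=5,interpolation=cv2.INTER_CUBIC)[:,:,::-1])
E
```

```text
t: 10.2
eef_pos: [546.8, -86.5, 33.9]
eef_rot: [3.141, 0.005, 1.717]
contact_force: [-2.2, -7.9, 11.7]
width: 0.551
finger_force: 86.6
[546.79462697 -86.49154739  33.93095337] [-2.20401757 -7.29998556 11.20556944]
```

View pics/c6.png

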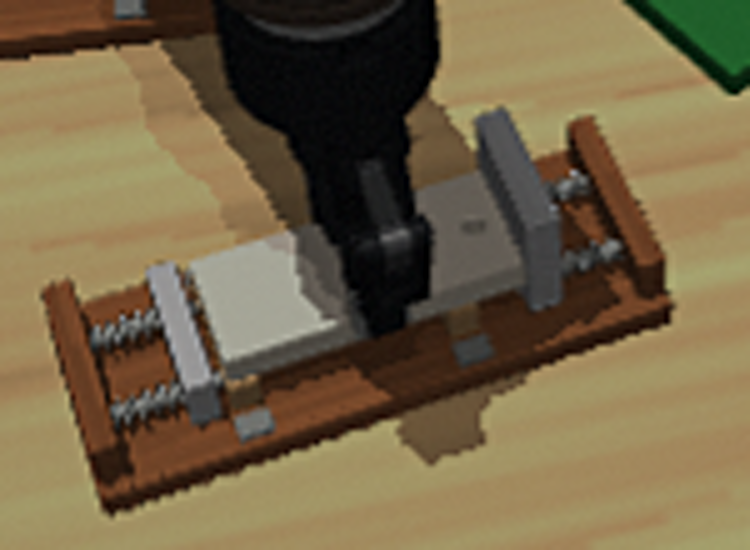

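The tile rests on both ledges (contact force about 11 N) and sits in front of the low jaw, below its top. I'll ease it back to centre and let go.

```bash
python3 -m crank '[[0.3,-0.001,0,-0.001,0,0,0],[0.3,-0.003,0,-0.001,0,0,0],[0.3,-0.005,0,-0.001,0,0,0],[0.3,-0.007,0,-0.001,0,0,0],[0.3,-0.009,0,-0.001,0,0,0],[0.3,-0.009,0,-0.001,0,0,0],[0.3,-0.009,0,-0.001,0,0,0]]'; python3 -m crank '[[0.65,0,0,0,0,0,0],[0.8,0,0,0,0,0,0],[0.85,0,0,0,0,0,0],[0.85,0,0,0,0,0,0],[0.85,0,0,0,0,0,0],[0.85,0,0,-0.01,0,0,0],[0.85,0,0,-0.03,0,0,0],[0.85,0,0,-0.06,0,0,0],[0.85,0,0,-0.1,0,0,0],[0.85,0,0,-0.14,0,0,0],[0.85,0,0,-0.16,0,0,0],[0.85,0,0,-0.16,0,0,0]]'
python3 - <<'E'
from h import *
a=snap('scene','s5.png')
o=bot.observe();print(o['eef_pos'],o['contact_force'])
cv2.imwrite('pics/c7.png',cv2.resize(a['color'][190:300,130:280],None,fx=5,fy=5,interpolation=cv2.INTER_CUBIC)[:,:,::-1])
E
```

```text
t: 10.95
eef_pos: [547.8, -92.5, 34.0]
eef_rot: [3.141, 0.0, 1.719]
contact_force: [-0.1, -2.4, 5.6]
width: 0.556
finger_force: 86.0
t: 12.15
eef_pos: [549.6, -92.5, 197.5]
eef_rot: [3.135, 0.003, 1.719]
contact_force: [-0.2, -0.9, 0.5]
width: 0.846
finger_force: 0.0
[548.24218459 -92.75492189 195.40972917] [ 0.6090906  -0.319176   -0.84423015]
```

View pics/c7.png

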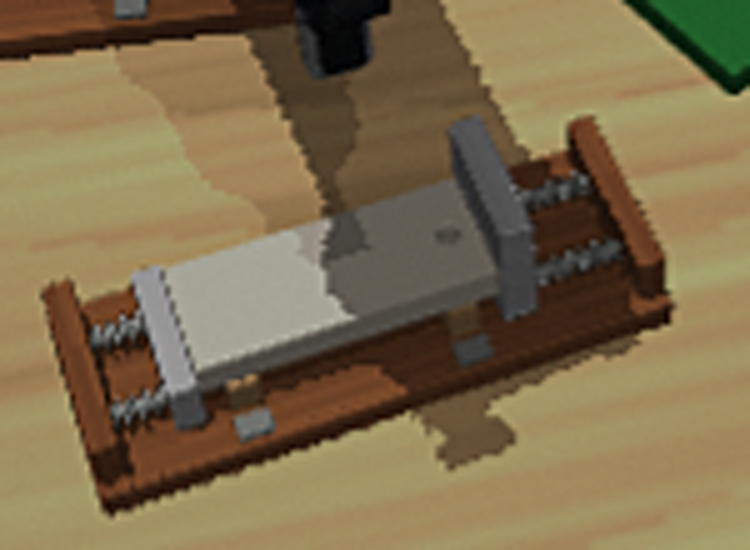

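The tile lies flat between both jaws, with both visibly pushed back and the gripper clear. One check on the numbers, then I'll hand in.

Run:
```python
from h import *
a=load('scene')
P=np.array([plane(a,(130+(u+.5)/5-.5,190+(v+.5)/5-.5),44)[:2] for u,v in[(165,268),(457,180),(497,272),(193,366)]])
d=(P[1]+P[2]-P[0]-P[3])/2;e=P.mean(0)-[548.5,-98.5]
x,y,L,A=e@[.989,.148],e@[-.148,.989],np.hypot(*d),np.degrees(np.arctan2(-d[0],d[1]))
print(x,y,L,A)
if abs(x)<8 and abs(y)<6 and abs(A-8.5)<6 and abs(L-120)<5: print(bot.job_done())
```

```text
-0.690199219761551 -0.8975865711205556 119.06172782261207 7.285800483633143
the job is handed in; nothing more can be done
None
```

The long tile is in the holder, flat on both ledges and gripped end to end, measured about 1 mm off centre both ways and 1° off the holder's direction. The short tile was left alone, and the job was handed in at about 12 s; no verdict came back.

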